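# Tension the gel casting stand and hold its cam lever at top lift

### The job

Close up the gel casting stand for pouring: first, with the lever still down, wind the winged key on top of its column clockwise (seen from above), a part turn at a time, until it comes up against its stop, so that the presser spring is fully tensioned. Then swing the cam lever at the side of the stand up from its rest until it stands upright, where the cam lifts the glass cassette highest, and finish while still holding the lever there: it springs back if let go, so do not release it. Leave the bottle, the two loose caps and the tip box where they stand.

Things in the scene. Friction and masses are not known exactly. Their poses are not given: they have to be found in the camera images.
- stand: Fixed casting stand: grey base 150 x 300 x 20 mm (own x -75..75, y -160..140), origin on the bench, z up, -x side to the robot (yaw within 0.3 rad). 24 mm column at (0, 110) mm, key on top. Presser bar at height 114-124 mm from the column to y = -45 over the glass cassette in its green frame (y -53..53, top 97 mm, 109 when lifted). Cam axle along y at height 50 mm, on the -y side.
- key (a joint): Turn of the key, rad: 0 run down, 3.6 its stop (fully wound); grows clockwise seen from above. Starts between 0 and 1.0. Stays where it is left (friction 0.09 N m, plus a light spring of 0.012 N m per rad against winding), so it can be let go and taken again, but it can also be turned back by hand.
- key_grip (a point): Centre of the key's steel wing, on the vertical key axis, 181 mm above the bench. The wing is an upright flat bar 46 mm long (along this point's x axis, which turns with the key), 10 mm thick (along its y) and 30 mm high (15 mm above and below the point). Below it is 16 mm of 10 mm round shaft down to the column top at 150 mm.
- cam (a joint): Lever angle, rad: 0 is the rest stop, arm pointing to the stand's -x, 0.12 rad above level; grows as the arm swings up and over to +x. At 1.45 the arm is upright and the lift highest; beyond, the lift falls again; far stop 1.85. A return spring and the lift load resist with about 2 to 4 N at the knob; let go near the upright, it swings back to rest.
- lever: The lever: flat steel arm 9 mm thick with a black barrel knob at its end. Origin on the axle line at the middle of the arm's thickness, at (0, -130, 50) mm in the stand's frame; its y axis is the axle. It turns with cam; at rest its axes are those of the stand.
- knob (a point): Centre of the barrel knob, 90 mm from the axle: 28 mm across, 24 mm long between flat ends, its axis parallel to the axle (stand's y). 61 mm above the bench at rest, 140 mm with the lever upright. It can be pinched from above on its two flat ends and then turns between the fingers as the lever swings. It turns rigidly with the lever.
- lift (a joint): Height by which the cam has raised the cassette table, m: 0 at rest, 0.0121 at the highest point; it falls off by 0.3 mm at 0.2 rad before or past upright.
- bottle: White plastic bottle with a blue cap, 60 mm across, 150 mm high, loose; origin under its centre. A bystander.
- cap0: Loose blue screw cap, 38 mm across, 14 mm high; origin under its centre. A bystander.
- cap1: Another loose blue screw cap of the same size. A bystander.
- tipbox: Grey tip box with a white top full of tips, 80 x 120 x 60 mm, loose; origin under its centre. A bystander.

How it is judged:
By the outcome, as a careful person would: the job done as asked, in the order asked, and still so for the second after the job is handed in, while the arm keeps its last pose, push and grip.
It also fails if it takes over 67 s, if anything falls off the work surface, if the arm or the gripper's body presses on something with over 40 N, if the wrist force passes 120 N, or if a joint passes its speed limit or range.

### The arm

A 7-joint arm with a two-finger parallel gripper is mounted at the origin on the work surface. World frame = base frame: x ahead of the robot, y to its left, z up, the work surface at z = 0. Lengths are in m, angles in rad, forces in N, time in s.
With the tool pointing down it reaches from about 0.4 to 0.85 m from the base axis. Payload 10.4 kg.
Tool frame: the origin (TCP) lies midway between the tips of the shut fingers; the grasp point (between the pads) lies 19 mm behind it; z points along the fingers, y is the line along which they close (so a half turn about z gives the same grasp; the last joint's range is limited). The gripper opens to 87 mm and grips with 3 to 60 N. Pads are 19 mm wide; open, the fingers measure 117 mm over their backs; the gripper's body (75 mm by 190 mm) begins 51 mm behind the grasp point.
Start: joints at [1.233, 0.332, -0.065, 1.46, 0.022, 1.35, -0.088], TCP at [0.194, -0.594, 0.223] pointing down, gripper open.
Joint ranges: [-2.6, 2.6], [-0.5, 2.12], [-1.47, 1.34], [0.16, 2.42], [-1.27, 4.41], [0.06, 2.06], [-2.6, 2.6]. Speed limits (rad/s): [2.22, 2.22, 2.79, 2.79, 3.14, 3.14, 3.14].

### API

Orientations are given as a unit quaternion [x, y, z, w].
In Python, from bench import r gives the robot as it stands.
- The arm moves only by the tool arm_command, never from a script. Its arguments are lists of equal length, an entry for each row: "xyz": the shift along the world's x, y, z in m, a list of three; "rot": the turn, a rotation vector about the world's x, y, z in rad, a list of three. In form: {"xyz": [[tx, ty, tz], ...], "rot": [[ax, ay, az], ...]}. A call has 1 to 20 rows; each row is the pose to reach, as a shift and turn from the pose commanded when the call began; what a row does not reach only later rows make up. A row lasts 1/12 s, in which the tool goes at most 41.7 mm and 7.16 degrees, less where a joint would pass 70% of its speed; a pose out of reach is approached as far as the arm can. A call with a gripper value outside its range is refused whole. "grip" is the opening, from 0 (shut) to 1 (fully open), set as the call begins (left out, the last holds). The fingers move at their own pace and stop on an object; "squeeze" is the grip in N (left out, the last holds). Time passes only in rows, so rows that repeat a pose let the fingers close. It gives the time, the measured TCP pose, the force, the opening and the grip force at its end, in the units of the state.
- r.read_state(): the state, without advancing time (a new reading comes with each control period).
- r.camera(name): name is "scene" or "side" or "wrist"; returns the picture (480x640x3 uint8, red, green, blue); there is no depth.
- r.camera_model(name): a dict with "fx", "fy", "cx", "cy" (pixels), "T" (4x4, takes a point from camera to world coordinates). Camera axes: x right, y up, looking along -z (the intrinsics and any distortion apply to the point x, -y, -z); pixel columns grow to the right and rows downward; lengths in m; the calibration is good to about 2 mm. A picture is of the moment at which its call begins: read the wrist's pose just before it. camera_model takes no time and is no camera call; for the wrist camera it gives the pose at the moment of the call.
- r.close_job(): hands the job in; it is judged then, once.
Trained networks look in the newest picture that a camera, given by its name, has taken for a name from the list of things; names that differ only in an ending like _2 or _b are one class to them, and where a whole thing is asked for, a point or a joint stands for the part that bears it (a point fixed in the world has none). Each returns a list of dicts, best first, with "conf" (0 to 1); they miss things now and then, are a little off and sometimes report something else, mostly with a low value. They report only what shows in the picture. A call takes as long as a camera call.
- r.look_for(label, camera): "at" ([x, y, z] in m, in the coordinates of the camera as it stood for that picture, good to about 4 mm: the middle of the surface that is visible of it).
- r.spot_point(label, camera): "at" ([x, y, z] in m, in the coordinates of the camera as it stood for that picture, good to about 4 mm: a listed point, or the origin of a listed thing).
The state is a dict: "time": time; "joint_positions": joint angles; "joint_vel": joint speeds; "joint_torque": joint torques, N m; "ee_pos": TCP position; "eef_rot": TCP orientation; "ft_force": force on the tool from outside, world axes, zero at the start; "torque": the same for the moment, N m; "width": finger opening in m; "grip_force": force on a finger pad.
Only numpy, scipy, OpenCV 4.12 (cv2) and the standard library are available. Lean on these libraries where they do the work, as an engineer would, in place of code of your own. Each camera call takes 0.05 s, during which the arm holds its last target. There are 200 camera calls.

## Working session

There is one attempt and no reset: what is moved stays moved. The work goes in short steps, Python scripts to look and compute and a tool call to move; the robot and the scene stay as the last step left them, time stands still between calls to the robot, and variables do not carry over. Pictures are saved under pics/ and viewed, at most 10 in all, crops included, and the job is handed in when it is done.

Besides the shell and the picture viewer there is one more tool, called in YAML: its name, and indented under it one key for each argument. arm_command: Moves the arm, as the interface text tells. Its arguments: {"type":"object","properties":{"xyz":{"type":"array"},"rot":{"type":"array"},"grip":{"type":"number"},"squeeze":{"type":"number"}},"required":["xyz","rot"]}

```bash
mkdir -p pics; cat > h.py <<'E'
from bench import r
import numpy as np, cv2
def w(cam,at):
    T=np.array(r.camera_model(cam)["T"]); return (T@np.append(at,1))[:3]
def snap(cam,name=None):
    im=r.camera(cam)
    if name: cv2.imwrite(f"pics/{name}.png",im[:,:,::-1])
    return im
E
python3 - <<'E'
from h import *
np.set_printoptions(precision=4,suppress=True)
ims=[]
for c in ["scene","side"]:
    ims.append(snap(c,c))
    for l in ["stand","key_grip","knob","lever","bottle","cap0","tipbox"]:
        for d in r.spot_point(l,c)[:2]: print(c,l,w(c,d["at"]),round(d["conf"],2))
s=r.read_state();print(s["time"],s["ee_pos"],s["eef_rot"],s["width"])
E
```

```text
scene stand [0.5599 0.0179 0.0009] 0.7
scene key_grip [0.5625 0.126  0.1815] 0.66
scene knob [ 0.4667 -0.1171  0.0602] 0.87
scene bottle [0.6127 0.2672 0.0017] 0.6
scene bottle [ 0.5543 -0.1153  0.053 ] 0.26
scene cap0 [ 0.4446  0.1336 -0.0022] 0.5
scene cap0 [0.4189 0.0169 0.0031] 0.46
scene tipbox [0.728  0.0838 0.0016] 0.59
scene tipbox [ 0.5557 -0.1143  0.0522] 0.35
side stand [0.5624 0.0125 0.    ] 0.71
side key_grip [0.5626 0.1234 0.1811] 0.62
side key_grip [ 0.6187  0.2713 -0.001 ] 0.19
side knob [ 0.4645 -0.1129  0.0559] 0.97
side lever [ 0.5558 -0.1169  0.0516] 0.83
side bottle [ 0.7252  0.0828 -0.0005] 0.27
side cap0 [ 0.4196  0.0141 -0.0026] 0.89
side cap0 [0.4373 0.1369 0.0032] 0.89
side tipbox [ 0.7267  0.0849 -0.0003] 0.84
0.8 [ 0.1935 -0.5943  0.2226] [0.9876 0.1567 0.     0.0001] 0.08700540224340517
```

View pics/scene.png

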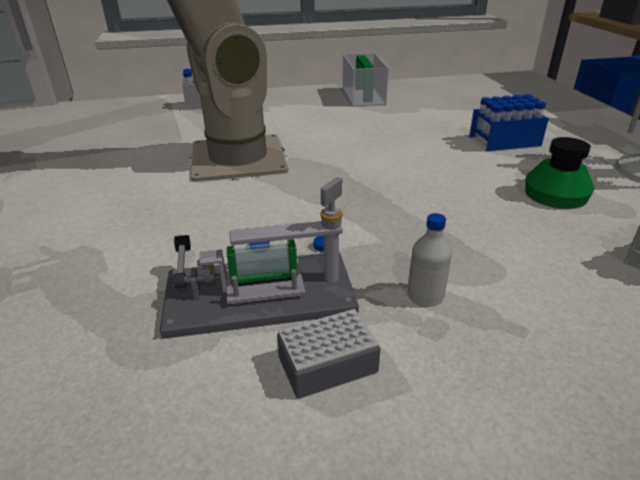

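View pics/side.png

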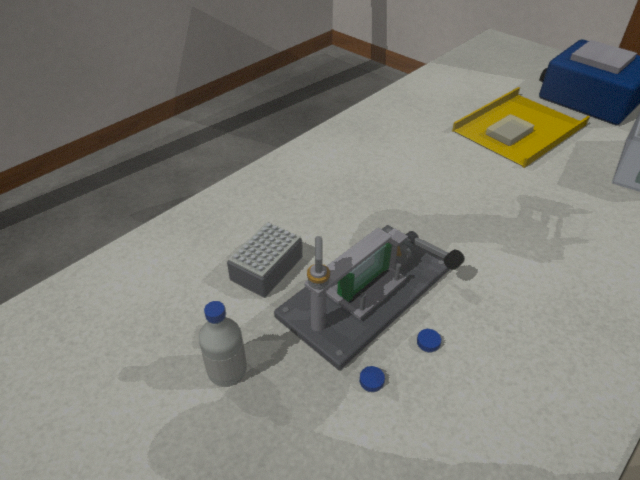

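The stand is nearly square to the world. The key wing is seen at scene (331,190) and side (319,255), and the knob at side (454,259). I'll hover over the key next.

arm_command:
  xyz:
    - [0,0,0.04]
    - [0.015,0.03,0.07]
    - [0.035,0.065,0.09]
    - [0.055,0.1,0.11]
    - [0.075,0.136,0.13]
    - [0.094,0.172,0.14]
    - [0.113,0.208,0.14]
    - [0.132,0.244,0.14]
    - [0.151,0.28,0.14]
    - [0.17,0.316,0.14]
    - [0.189,0.352,0.14]
    - [0.208,0.388,0.14]
    - [0.227,0.424,0.14]
    - [0.246,0.46,0.14]
    - [0.265,0.496,0.14]
    - [0.284,0.532,0.14]
    - [0.303,0.568,0.14]
    - [0.322,0.604,0.14]
    - [0.341,0.64,0.14]
    - [0.36,0.676,0.14]
  rot:
    - [0,0,0]
    - [0,0,0]
    - [0,0,0]
    - [0,0,0]
    - [0,0,0]
    - [0,0,0]
    - [0,0,0]
    - [0,0,0]
    - [0,0,0]
    - [0,0,0]
    - [0,0,0]
    - [0,0,0]
    - [0,0,0]
    - [0,0,0]
    - [0,0,0]
    - [0,0,0]
    - [0,0,0]
    - [0,0,0]
    - [0,0,0]
    - [0,0,0]

```text
time: 2.47
ee_pos: [0.5541, 0.0833, 0.3629]
eef_rot: [0.988, 0.156, 0.0, 0.0]
ft_force: [0.2, -0.0, 0.7]
width: 0.0871
grip_force: 0.0
```

```bash
python3 - <<'E'
from h import *
np.set_printoptions(precision=4,suppress=True)
s=r.read_state();print(s["time"],s["ee_pos"],s["eef_rot"],s["joint_positions"])
print(np.array(r.camera_model("wrist")["T"]))
snap("wrist","w1")
for l in ["key_grip","knob","stand"]:
    for d in r.spot_point(l,"wrist")[:2]: print(l,w("wrist",d["at"]),round(d["conf"],2))
E
```

```text
2.4667 [0.5541 0.0833 0.3629] [0.9877 0.1562 0.0005 0.0002] [ 0.41    0.2304 -0.7778  1.3563  0.1617  1.6182 -1.6036]
[[ 0.3091  0.9098  0.2772  0.6293]
 [-0.951   0.2952  0.0914  0.1079]
 [ 0.0014 -0.2919  0.9565  0.5241]
 [ 0.      0.      0.      1.    ]]
key_grip [ 0.5589  0.0185 -0.0032] 0.68
key_grip [0.5633 0.1305 0.1753] 0.58
knob [ 0.4646 -0.1105  0.0576] 0.66
stand [ 0.5592  0.0109 -0.0019] 0.63
stand [0.4171 0.015  0.002 ] 0.4
```

View pics/w1.png

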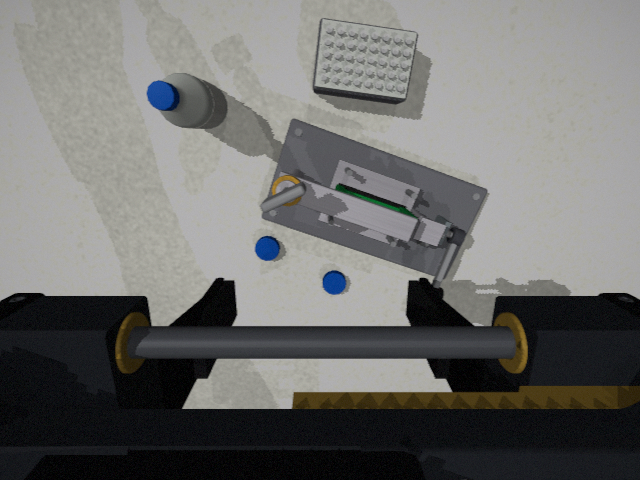

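The wrist picture shows the wing at about (263,206)–(305,187), with the orange collar at (287,190). I'll fit its angle from a magnified crop.

```bash
cat >> h.py <<'E'
def proj(cm,P):
    T=np.linalg.inv(np.array(cm["T"])); p=T[:3,:3]@np.asarray(P,float)+T[:3,3]
    return np.array([cm["fx"]*p[0]/-p[2]+cm["cx"], cm["fy"]*-p[1]/-p[2]+cm["cy"]])
def back(cm,u,v,z):
    T=np.array(cm["T"]); d=T[:3,:3]@np.array([(u-cm["cx"])/cm["fx"],-(v-cm["cy"])/cm["fy"],-1]); o=T[:3,3]
    return o+d*(z-o[2])/d[2]
E
python3 - <<'E'
from h import *
cm=r.camera_model("wrist"); im=cv2.imread("pics/w1.png")
a=back(cm,263,206,.196);b=back(cm,305,187,.196);print(a,b,np.degrees(np.arctan2(*(b-a)[1::-1])),np.linalg.norm(b-a))
x0,y0,k=240,160,9
big=cv2.resize(im[y0:y0+65,x0:x0+85],None,fx=k,fy=k,interpolation=cv2.INTER_CUBIC)
cv2.imwrite("pics/c1.png",big)
E
```

```text
[0.54771735 0.13877557 0.196     ] [0.57729924 0.10642942 0.196     ] -47.55578791164861 0.043833337599237104
```

View pics/c1.png

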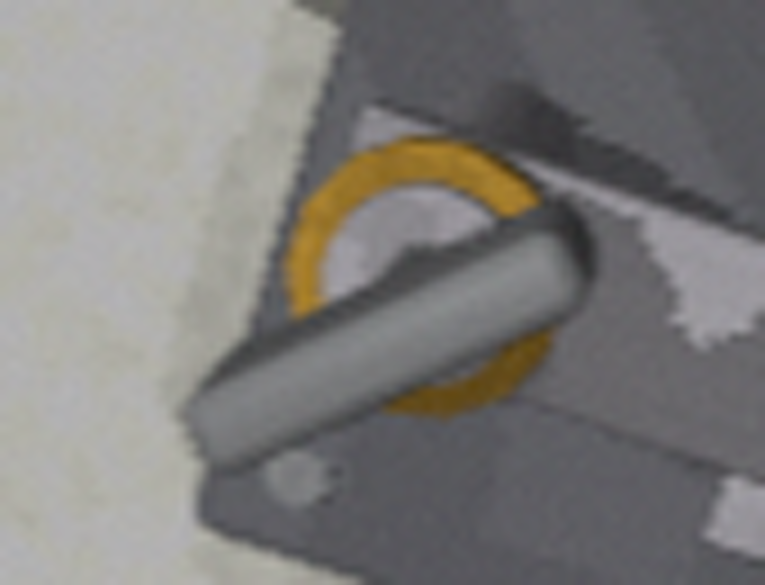

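arm_command:
  xyz:
    - [0.001,0.005,0]
    - [0.002,0.01,0]
    - [0.004,0.015,0]
    - [0.006,0.02,0]
    - [0.008,0.025,0]
    - [0.0085,0.03,0]
    - [0.0085,0.035,0]
    - [0.0085,0.04,0]
    - [0.0085,0.04,-0.01]
    - [0.0085,0.04,-0.02]
    - [0.0085,0.04,-0.04]
    - [0.0085,0.04,-0.06]
    - [0.0085,0.04,-0.08]
    - [0.0085,0.04,-0.09]
    - [0.0085,0.04,-0.1]
    - [0.0085,0.04,-0.11]
    - [0.0085,0.04,-0.11]
    - [0.0085,0.04,-0.11]
  rot:
    - [0,0,0.122]
    - [0,0,0.244]
    - [0,0,0.366]
    - [0,0,0.488]
    - [0,0,0.61]
    - [0,0,0.732]
    - [0,0,0.854]
    - [0,0,0.976]
    - [0,0,1.098]
    - [0,0,1.22]
    - [0,0,1.342]
    - [0,0,1.464]
    - [0,0,1.586]
    - [0,0,1.708]
    - [0,0,1.83]
    - [0,0,1.952]
    - [0,0,1.997]
    - [0,0,1.997]
  grip: 0.6

```text
time: 4.17
ee_pos: [0.5619, 0.1193, 0.2521]
eef_rot: [0.403, 0.915, -0.001, 0.0]
ft_force: [-0.8, 0.1, -0.3]
width: 0.0522
grip_force: 0.0
```

```bash
python3 - <<'E'
from h import *
np.set_printoptions(precision=4,suppress=True)
s=r.read_state();print(s["time"],s["ee_pos"],s["eef_rot"],s["joint_positions"],s["torque"])
snap("wrist","w2")
for l in ["key_grip"]:
  for d in r.spot_point(l,"wrist")[:2]: print(l,w("wrist",d["at"]),round(d["conf"],2))
E
```

```text
4.1667 [0.5619 0.1193 0.2521] [ 0.4034  0.915  -0.0008  0.    ] [ 0.5549  0.3896 -1.0784  1.5122  0.3451  1.4466  0.205 ] [ 0.05   -0.1613  0.0294]
key_grip [0.5626 0.1233 0.1772] 0.91
key_grip [ 0.7282  0.0829 -0.0003] 0.59
```

View pics/w2.png

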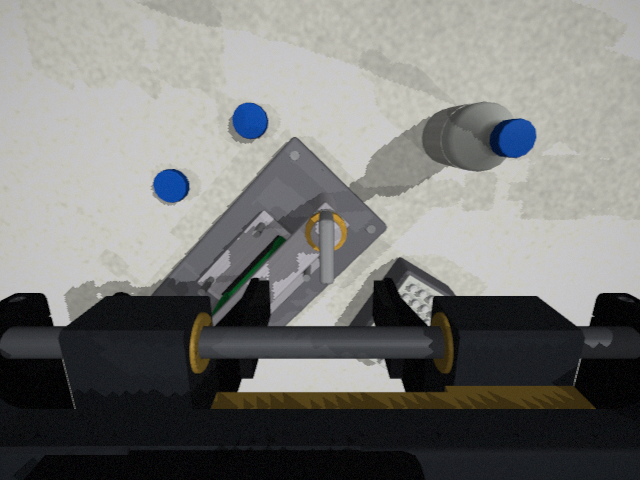

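The wing is end-on vertical at (327,212)–(328,283), so it's aligned with the fingers. I'll descend now.

arm_command:
  xyz:
    - [0.001,0.0025,-0.02]
    - [0.001,0.0025,-0.05]
    - [0.001,0.0025,-0.075]
    - [0.001,0.0025,-0.088]
    - [0.001,0.0025,-0.088]
    - [0.001,0.0025,-0.088]
    - [0.001,0.0025,-0.088]
  rot:
    - [0,0,0]
    - [0,0,0]
    - [0,0,0]
    - [0,0,0]
    - [0,0,0]
    - [0,0,0]
    - [0,0,0]

```text
time: 4.85
ee_pos: [0.5638, 0.1244, 0.1663]
eef_rot: [0.403, 0.915, 0.001, 0.001]
ft_force: [0.5, -0.4, 0.0]
width: 0.0521
grip_force: 0.0
```

arm_command:
  xyz:
    - [-0.001,-0.001,-0.002]
    - [-0.001,-0.001,-0.002]
    - [-0.001,-0.001,-0.002]
    - [-0.001,-0.001,-0.002]
    - [-0.001,-0.001,-0.002]
    - [-0.001,-0.001,-0.002]
    - [-0.001,-0.001,-0.002]
    - [-0.001,-0.001,-0.002]
  rot:
    - [0,0,0]
    - [0,0,0]
    - [0,0,0]
    - [0,0,0]
    - [0,0,0]
    - [0,0,0]
    - [0,0,0]
    - [0,0,0]
  grip: 0
  squeeze: 40

```text
time: 5.52
ee_pos: [0.5626, 0.1237, 0.1627]
eef_rot: [0.403, 0.915, 0.001, 0.0]
ft_force: [2.9, 0.7, 0.4]
width: 0.0096
grip_force: 40.0
```

```bash
python3 - <<'E'
from h import *
s=r.read_state();print(s["ee_pos"],s["joint_positions"],s["torque"],s["ft_force"],s["width"],s["grip_force"])
E
```

```text
[0.56258415 0.12368277 0.1626503 ] [ 0.52562554  0.45863057 -1.04264881  1.63416132  0.40939314  1.2856022
  0.15231134] [ 0.4209283  -0.58026494  0.05687994] [2.92266115 0.65333075 0.36189817] 0.009597625399947058 39.99943488277495
```

arm_command:
  xyz:
    - [0,0,0]
    - [0,0,0]
    - [0,0,0]
    - [0,0,0]
    - [0,0,0]
    - [0,0,0]
    - [0,0,0]
    - [0,0,0]
    - [0,0,0]
    - [0,0,0]
    - [0,0,0]
    - [0,0,0]
    - [0,0,0]
    - [0,0,0]
    - [0,0,0]
    - [0,0,0]
    - [0,0,0]
  rot:
    - [0,0,-0.1]
    - [0,0,-0.2]
    - [0,0,-0.3]
    - [0,0,-0.4]
    - [0,0,-0.5]
    - [0,0,-0.6]
    - [0,0,-0.7]
    - [0,0,-0.8]
    - [0,0,-0.9]
    - [0,0,-1.0]
    - [0,0,-1.1]
    - [0,0,-1.2]
    - [0,0,-1.3]
    - [0,0,-1.4]
    - [0,0,-1.5]
    - [0,0,-1.5]
    - [0,0,-1.5]

```text
time: 6.93
ee_pos: [0.561, 0.1237, 0.1626]
eef_rot: [0.918, 0.396, -0.001, -0.0]
ft_force: [-5.7, 0.2, 4.0]
width: 0.0099
grip_force: 40.0
```

```bash
cat > st.py <<'E'
from h import *
np.set_printoptions(precision=3,suppress=True)
s=r.read_state();q=s["eef_rot"]
print(s["time"],np.array(s["ee_pos"]),"yaw",2*np.arctan2(q[1],q[0]),"q",np.array(s["joint_positions"]),"T",np.array(s["torque"]),"F",np.array(s["ft_force"]),s["width"],s["grip_force"])
E
python3 st.py
```

```text
6.9333 [0.561 0.124 0.163] yaw 0.8133708197794514 q [ 0.336  0.362 -0.772  1.644  0.264  1.246 -1.246] T [ 0.1    1.236 -0.078] F [-5.727  0.201  4.015] 0.009856717929446243 40.00133919529617
```

arm_command:
  xyz:
    - [-0.001,0,0]
    - [-0.001,0,0]
    - [-0.001,0,0]
    - [-0.001,0,0]
    - [-0.001,0,0]
    - [-0.001,0,0]
    - [-0.001,0,0]
    - [-0.001,0,0]
    - [-0.001,0,0]
    - [-0.001,0,0]
    - [-0.001,0,0]
    - [-0.001,0,0]
  rot:
    - [0,0,-0.1]
    - [0,0,-0.2]
    - [0,0,-0.3]
    - [0,0,-0.4]
    - [0,0,-0.5]
    - [0,0,-0.6]
    - [0,0,-0.7]
    - [0,0,-0.8]
    - [0,0,-0.9]
    - [0,0,-1.0]
    - [0,0,-1.0]
    - [0,0,-1.0]

```text
time: 7.93
ee_pos: [0.5606, 0.1247, 0.1626]
eef_rot: [0.996, -0.091, -0.0, -0.001]
ft_force: [-2.4, 4.0, 0.8]
width: 0.0095
grip_force: 40.0
```

```bash
python3 st.py
```

```text
7.9333 [0.561 0.125 0.163] yaw -0.18289083951209303 q [ 0.217  0.325 -0.618  1.651  0.196  1.228 -2.197] T [ 1.289  0.35  -0.037] F [-2.415  4.003  0.818] 0.009524827114875048 40.00062871724367
```

arm_command:
  xyz:
    - [0,0,0]
    - [0,0,0]
    - [0,0,0]
    - [0,0,0.02]
    - [0,0,0.05]
    - [0,0,0.06]
    - [0,0,0.06]
    - [0,0,0.06]
    - [0,0,0.06]
    - [0,0,0.06]
    - [0,0,0.06]
    - [0,0,0.06]
    - [0,0,0.06]
    - [0,0,0.06]
    - [0,0,0.06]
    - [0,0,0.06]
    - [0,0,0.06]
    - [0,0,0.06]
    - [0,0,0.06]
    - [0,0,0.06]
  rot:
    - [0,0,0]
    - [0,0,0]
    - [0,0,0]
    - [0,0,0]
    - [0,0,0]
    - [0,0,0]
    - [0,0,0.12]
    - [0,0,0.24]
    - [0,0,0.36]
    - [0,0,0.48]
    - [0,0,0.6]
    - [0,0,0.72]
    - [0,0,0.84]
    - [0,0,0.96]
    - [0,0,1.08]
    - [0,0,1.2]
    - [0,0,1.32]
    - [0,0,1.44]
    - [0,0,1.56]
    - [0,0,1.68]
  grip: 0.6

```text
time: 9.6
ee_pos: [0.5612, 0.1225, 0.2225]
eef_rot: [0.732, 0.681, -0.0, 0.0]
ft_force: [-0.0, -0.1, 0.2]
width: 0.0522
grip_force: 0.0
```

arm_command:
  xyz:
    - [0,0,0]
    - [0,0,0]
    - [0,0,0]
    - [0,0,0]
    - [0,0,0]
    - [0,0,0]
    - [0,0,0]
    - [0,0,0]
    - [0,0,0]
    - [0,0,0]
    - [0,0,0]
    - [0,0,0]
    - [0,0,0]
    - [0,0,0]
    - [0,0,0]
  rot:
    - [0,0,0.12]
    - [0,0,0.24]
    - [0,0,0.36]
    - [0,0,0.48]
    - [0,0,0.6]
    - [0,0,0.72]
    - [0,0,0.84]
    - [0,0,0.96]
    - [0,0,1.08]
    - [0,0,1.2]
    - [0,0,1.32]
    - [0,0,1.44]
    - [0,0,1.46]
    - [0,0,1.46]
    - [0,0,1.46]

```text
time: 10.85
ee_pos: [0.5611, 0.1229, 0.2225]
eef_rot: [0.097, 0.995, 0.0, 0.0]
ft_force: [-0.7, 0.3, -0.3]
width: 0.0522
grip_force: 0.0
```

```bash
python3 st.py; python3 - <<'E'
from h import *
im=snap("wrist"); cv2.imwrite("pics/w3.png",im[150:400,180:480,::-1])
for d in r.spot_point("key_grip","wrist")[:2]: print(w("wrist",d["at"]),d["conf"])
E
```

```text
10.85 [0.561 0.123 0.223] yaw 2.948219593173797 q [ 0.578  0.431 -1.123  1.557  0.392  1.402  0.802] T [ 0.097 -0.122  0.04 ] F [-0.722  0.31  -0.321] 0.05218519108831196 0.0
[0.56098348 0.12335363 0.17741501] 0.66
```

View pics/w3.png

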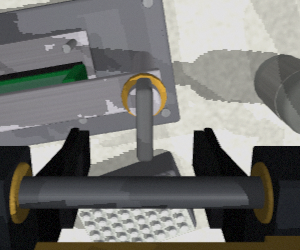

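The wing stands vertical between the fingers, from about (145,80) to (145,160) in the crop, and it stayed where I left it. I'll regrip it and wind on.

arm_command:
  xyz:
    - [0,0.001,-0.03]
    - [0,0.001,-0.05]
    - [0,0.001,-0.06]
    - [0,0.001,-0.06]
    - [0,0.001,-0.06]
  rot:
    - [0,0,0]
    - [0,0,0]
    - [0,0,0]
    - [0,0,0]
    - [0,0,0]

```text
time: 11.37
ee_pos: [0.5611, 0.1243, 0.163]
eef_rot: [0.095, 0.995, 0.0, -0.0]
ft_force: [-0.0, -0.8, 0.2]
width: 0.0522
grip_force: 0.0
```

arm_command:
  xyz:
    - [0,0,0]
    - [0,0,0]
    - [0,0,0]
    - [0,0,0]
    - [0,0,0]
    - [0,0,0]
    - [0,0,0]
  rot:
    - [0,0,0]
    - [0,0,0]
    - [0,0,0]
    - [0,0,0]
    - [0,0,0]
    - [0,0,0]
    - [0,0,0]
  grip: 0
  squeeze: 40

```text
time: 11.95
ee_pos: [0.561, 0.1241, 0.1627]
eef_rot: [0.095, 0.995, 0.0, 0.0]
ft_force: [-0.1, 0.3, 0.2]
width: 0.0136
grip_force: 0.0
```

arm_command:
  xyz:
    - [0,0,0]
    - [0,0,0]
    - [0,0,0]
    - [0,0,0]
  rot:
    - [0,0,-0.06]
    - [0,0,-0.12]
    - [0,0,-0.12]
    - [0,0,-0.12]

```text
time: 12.28
ee_pos: [0.5611, 0.1248, 0.1626]
eef_rot: [0.153, 0.988, 0.0, 0.0]
ft_force: [2.8, 3.9, -3.1]
width: 0.01
grip_force: 40.0
```

```bash
python3 st.py
```

```text
12.2833 [0.561 0.125 0.163] yaw 2.8341273948194314 q [ 0.541  0.469 -1.069  1.636  0.424  1.292  0.661] T [ 0.844 -0.684 -0.049] F [ 2.815  3.883 -3.075] 0.009963179745848077 39.99935511499643
```

arm_command:
  xyz:
    - [0,0,0]
    - [0,0,0]
    - [0,0,0]
    - [0,0,0]
    - [0,0,0]
  rot:
    - [0,0,-0.06]
    - [0,0,-0.12]
    - [0,0,-0.18]
    - [0,0,-0.18]
    - [0,0,-0.18]

```text
time: 12.7
ee_pos: [0.5612, 0.1249, 0.1626]
eef_rot: [0.241, 0.971, 0.001, 0.0]
ft_force: [3.3, 4.4, -3.2]
width: 0.0098
grip_force: 40.0
```

```bash
python3 st.py
```

```text
12.7 [0.561 0.125 0.163] yaw 2.655297476311925 q [ 0.519  0.453 -1.035  1.637  0.402  1.284  0.497] T [ 1.082 -0.795 -0.021] F [ 3.305  4.444 -3.183] 0.009799365511843815 39.99931616708636
```

arm_command:
  xyz:
    - [0,0,0]
    - [0,0,0]
    - [0,0,0]
    - [0,0,0]
    - [0,0,0]
  rot:
    - [0,0,-0.06]
    - [0,0,-0.12]
    - [0,0,-0.18]
    - [0,0,-0.2]
    - [0,0,-0.2]

```text
time: 13.12
ee_pos: [0.5609, 0.125, 0.1627]
eef_rot: [0.336, 0.942, 0.0, 0.0]
ft_force: [2.6, 4.7, -2.6]
width: 0.0122
grip_force: 46.4
```

```bash
python3 st.py
```

```text
13.1167 [0.561 0.125 0.163] yaw 2.4556982863346244 q [ 0.494  0.436 -0.997  1.638  0.379  1.276  0.313] T [ 1.035 -0.614  1.137] F [ 2.62   4.677 -2.575] 0.012202407681260047 46.39202360573108
```

arm_command:
  xyz:
    - [0,0,0]
    - [0,0,0]
    - [0,0,0]
    - [0,0,0]
    - [0,0,0]
  rot:
    - [0,0,-0.06]
    - [0,0,-0.12]
    - [0,0,-0.18]
    - [0,0,-0.2]
    - [0,0,-0.2]

```text
time: 13.53
ee_pos: [0.56, 0.1255, 0.1627]
eef_rot: [0.428, 0.904, -0.0, -0.001]
ft_force: [-1.6, 5.5, 1.6]
width: 0.0157
grip_force: 58.7
```

```bash
python3 st.py
```

```text
13.5333 [0.56  0.125 0.163] yaw 2.2569422838598863 q [ 0.469  0.421 -0.96   1.639  0.357  1.271  0.129] T [1.161 0.5   1.678] F [-1.617  5.548  1.598] 0.015666090646583586 58.74077728720522
```

The torque rose to 1.7 N m and the pads were forced open, so the key is at its stop. I'll ease back most of the overturn, still pressing clockwise, then release.

arm_command:
  xyz:
    - [0,0,0]
    - [0,0,0]
    - [0,0,0]
    - [0,0,0]
  rot:
    - [0,0,0.1]
    - [0,0,0.2]
    - [0,0,0.25]
    - [0,0,0.25]

```text
time: 13.87
ee_pos: [0.5606, 0.1252, 0.1626]
eef_rot: [0.311, 0.951, 0.001, -0.0]
ft_force: [0.5, 5.6, -1.1]
width: 0.011
grip_force: 38.2
```

```bash
python3 st.py
```

```text
13.8667 [0.561 0.125 0.163] yaw 2.5099361504680093 q [ 0.501  0.441 -1.007  1.638  0.384  1.279  0.363] T [ 1.269 -0.24   0.561] F [ 0.516  5.583 -1.073] 0.01100422744101193 38.1770544126266
```

arm_command:
  xyz:
    - [0,0,0]
    - [0,0,0]
    - [0,0,0]
    - [0,0,0]
    - [0,0,0.03]
    - [0,0,0.07]
    - [0,0,0.07]
    - [0,0,0.07]
  rot:
    - [0,0,0]
    - [0,0,0]
    - [0,0,0]
    - [0,0,0]
    - [0,0,0]
    - [0,0,0]
    - [0,0,0]
    - [0,0,0]
  grip: 0.6

```text
time: 14.53
ee_pos: [0.5621, 0.1242, 0.2346]
eef_rot: [0.315, 0.949, 0.001, 0.002]
ft_force: [-0.6, -0.2, -0.3]
width: 0.0504
grip_force: 0.0
```

```bash
python3 st.py; python3 - <<'E'
from h import *
im=snap("wrist"); big=cv2.resize(im[200:350,240:400,::-1],None,fx=4,fy=4); cv2.imwrite("pics/w4.png",big)
E
```

```text
14.5333 [0.562 0.124 0.235] yaw 2.5016934698120306 q [ 0.521  0.383 -1.034  1.541  0.334  1.403  0.395] T [-0.04  -0.138  0.012] F [-0.634 -0.24  -0.317] 0.05035467432673706 0.0
```

View pics/w4.png

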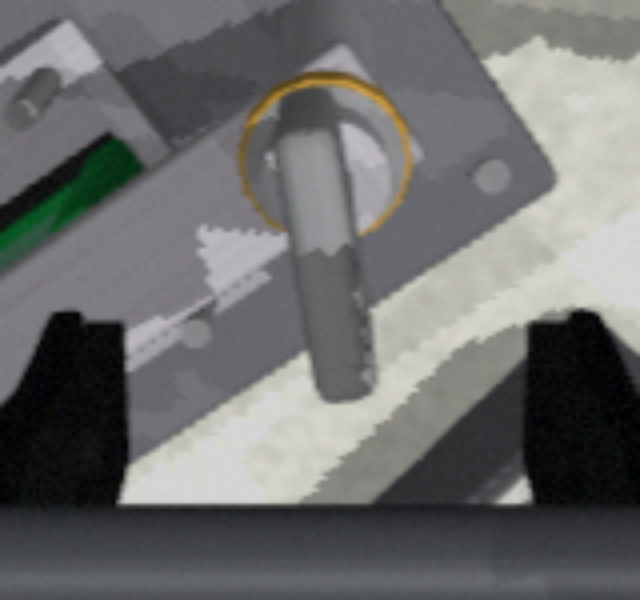

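The wing at (325,240) in the crop is turned about 0.1 rad from the fingers. That matches the stop yaw of about 2.58, so it stayed wound. Next is the knob.

arm_command:
  xyz:
    - [-0.005,-0.015,0]
    - [-0.015,-0.04,0]
    - [-0.028,-0.07,0]
    - [-0.041,-0.1,0]
    - [-0.054,-0.13,0]
    - [-0.066,-0.16,0]
    - [-0.078,-0.19,0]
    - [-0.09,-0.22,-0.01]
    - [-0.096,-0.238,-0.03]
    - [-0.096,-0.238,-0.06]
    - [-0.096,-0.238,-0.08]
    - [-0.096,-0.238,-0.085]
    - [-0.096,-0.238,-0.085]
    - [-0.096,-0.238,-0.085]
  rot:
    - [0,0,0.06]
    - [0,0,0.13]
    - [0,0,0.2]
    - [0,0,0.27]
    - [0,0,0.34]
    - [0,0,0.41]
    - [0,0,0.48]
    - [0,0,0.55]
    - [0,0,0.62]
    - [0,0,0.62]
    - [0,0,0.62]
    - [0,0,0.62]
    - [0,0,0.62]
    - [0,0,0.62]

```text
time: 15.75
ee_pos: [0.4651, -0.1135, 0.148]
eef_rot: [0.009, 1.0, 0.0, -0.0]
ft_force: [0.1, 0.3, -0.1]
width: 0.0523
grip_force: 0.0
```

```bash
python3 st.py; python3 - <<'E'
from h import *
snap("wrist","w5");snap("side")
for c in ["wrist","side"]:
 for l in ["knob","lever"]:
  for d in r.spot_point(l,c)[:1]: print(c,l,w(c,d["at"]),d["conf"])
E
```

```text
15.75 [ 0.465 -0.114  0.148] yaw 3.122621242932675 q [ 1.16   0.206 -1.095  1.888  0.198  1.166  1.547] T [ 0.126 -0.152 -0.004] F [ 0.115  0.293 -0.112] 0.05225421471004837 0.0
wrist knob [ 0.4621341  -0.11168199  0.06363771] 0.77
side knob [ 0.46545212 -0.11500107  0.05864159] 0.92
side lever [ 0.55684972 -0.12006772  0.05158352] 0.59
```

View pics/w5.png

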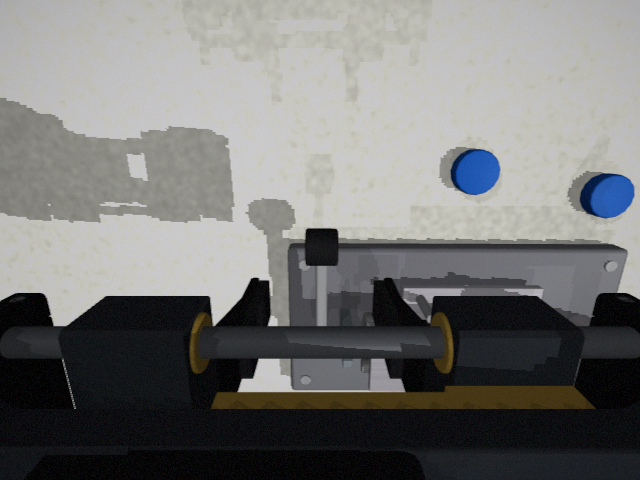

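The knob at (321,247) is centred between the fingers at columns 257 and 387, and the base edge is parallel to the closing line. I'll descend and pinch.

arm_command:
  xyz:
    - [0,0,-0.03]
    - [0,0,-0.06]
    - [0,0,-0.09]
    - [0,0,-0.104]
    - [0,0,-0.104]
    - [0,0,-0.104]
  rot:
    - [0,0,0]
    - [0,0,0]
    - [0,0,0]
    - [0,0,0]
    - [0,0,0]
    - [0,0,0]

```text
time: 16.55
ee_pos: [0.4651, -0.1135, 0.0438]
eef_rot: [0.01, 1.0, 0.0, -0.0]
ft_force: [0.3, -0.2, 0.4]
width: 0.0521
grip_force: 0.0
```

arm_command:
  xyz:
    - [0,0,0]
    - [0,0,0]
    - [0,0,0]
    - [0,0,0]
    - [0,0,0]
    - [0,0,0]
    - [0,0,0]
    - [0,0,0]
  rot:
    - [0,0,0]
    - [0,0,0]
    - [0,0,0]
    - [0,0,0]
    - [0,0,0]
    - [0,0,0]
    - [0,0,0]
    - [0,0,0]
  grip: 0
  squeeze: 40

```text
time: 17.22
ee_pos: [0.4652, -0.1133, 0.0437]
eef_rot: [0.01, 1.0, 0.0, 0.0]
ft_force: [-0.6, 3.4, 0.8]
width: 0.0237
grip_force: 40.0
```

```bash
python3 st.py
```

```text
17.2167 [ 0.465 -0.113  0.044] yaw 3.1221337564186435 q [ 1.041  0.375 -1.007  1.989  0.381  0.98   1.399] T [ 0.872 -0.165 -0.146] F [-0.632  3.416  0.78 ] 0.02368848608137567 40.00815709121525
```

arm_command:
  xyz:
    - [0.001,0,0.0053]
    - [0.0019,0,0.0106]
    - [0.0034,0,0.0158]
    - [0.0051,-0.0001,0.0209]
    - [0.0072,-0.0001,0.0259]
    - [0.0095,-0.0002,0.0308]
    - [0.0122,-0.0002,0.0355]
    - [0.0151,-0.0003,0.04]
    - [0.0183,-0.0004,0.0444]
    - [0.0217,-0.0004,0.0486]
    - [0.0217,-0.0004,0.0486]
  rot:
    - [0,0,0]
    - [0,0,0]
    - [0,0,0]
    - [0,0,0]
    - [0,0,0]
    - [0,0,0]
    - [0,0,0]
    - [0,0,0]
    - [0,0,0]
    - [0,0,0]
    - [0,0,0]

```text
time: 18.13
ee_pos: [0.4853, -0.1138, 0.0923]
eef_rot: [0.01, 1.0, 0.0, -0.002]
ft_force: [-5.6, 5.2, -3.1]
width: 0.0235
grip_force: 40.0
```

```bash
python3 st.py
```

```text
18.1333 [ 0.485 -0.114  0.092] yaw 3.122125186928642 q [ 1.048  0.348 -1.033  1.898  0.336  1.089  1.431] T [ 1.133  1.344 -0.028] F [-5.613  5.158 -3.102] 0.02354162621510665 39.99968606047332
```

arm_command:
  xyz:
    - [0.0038,-0.0001,0.0039]
    - [0.0076,-0.0002,0.0076]
    - [0.0118,-0.0003,0.0111]
    - [0.016,-0.0003,0.0144]
    - [0.0206,-0.0004,0.0173]
    - [0.0252,-0.0005,0.02]
    - [0.0301,-0.0006,0.0224]
    - [0.035,-0.0007,0.0245]
    - [0.0402,-0.0008,0.0263]
    - [0.0453,-0.0009,0.0278]
    - [0.0506,-0.001,0.029]
    - [0.0559,-0.0012,0.0299]
    - [0.062,-0.0013,0.0305]
    - [0.068,-0.0014,0.0307]
    - [0.068,-0.0014,0.0307]
    - [0.068,-0.0014,0.0307]
  rot:
    - [0,0,0]
    - [0,0,0]
    - [0,0,0]
    - [0,0,0]
    - [0,0,0]
    - [0,0,0]
    - [0,0,0]
    - [0,0,0]
    - [0,0,0]
    - [0,0,0]
    - [0,0,0]
    - [0,0,0]
    - [0,0,0]
    - [0,0,0]
    - [0,0,0]
    - [0,0,0]

```text
time: 19.47
ee_pos: [0.5542, -0.1153, 0.1236]
eef_rot: [0.01, 1.0, 0.0, -0.001]
ft_force: [-5.6, 4.5, 4.8]
width: 0.0237
grip_force: 40.0
```

```bash
python3 st.py; python3 - <<'E'
from h import *
ims=[snap("side"),]
for c in ["side","scene"]:
 if c=="scene": ims.append(snap("scene"))
 for l in ["knob","lever","key_grip"]:
  for d in r.spot_point(l,c)[:1]: print(c,l,w(c,d["at"]),d["conf"])
a=cv2.resize(ims[0][180:380,240:500],(520,400)); b=cv2.resize(ims[1][160:340,140:400],(520,360))
cv2.imwrite("pics/fin.png",cv2.resize(np.vstack([a,b]),None,fx=.78,fy=.78)[:,:,::-1])
E
```

```text
19.4667 [ 0.554 -0.115  0.124] yaw 3.1221355066087826 q [ 0.917  0.46  -0.986  1.701  0.407  1.205  1.38 ] T [ 1.066  1.178 -0.034] F [-5.559  4.464  4.77 ] 0.023654053818722504 39.99680447392166
side knob [ 0.542674   -0.11571813  0.13570914] 0.76
side lever [ 0.55666944 -0.11929116  0.05099662] 0.77
side key_grip [0.55932944 0.12306831 0.18174577] 0.77
scene knob [ 0.54719049 -0.11630854  0.1390313 ] 0.9
scene lever [ 0.55678225 -0.1150362   0.05025974] 0.56
scene key_grip [0.56088215 0.1244546  0.18174024] 0.79
```

View pics/fin.png

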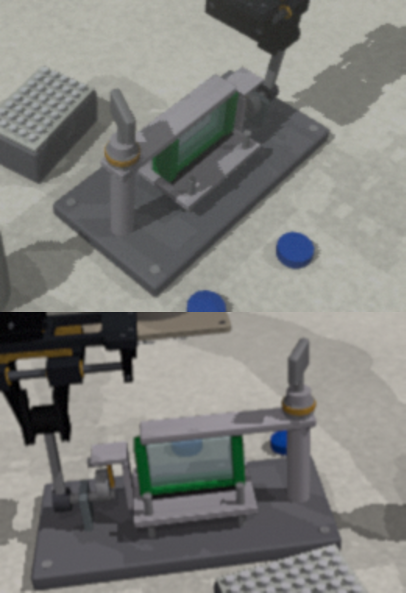

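The knob is held, the arm looks near upright, and the bystanders haven't moved. I'll check the lever angle precisely with an overlay.

```bash
python3 - <<'E'
from h import *
o=np.array([.556,-.1165,.05]); y=-.02; out=[]
for c,k in [("side",9),("scene",9)]:
    im=snap(c)[:,:,::-1]; cm=r.camera_model(c)
    p0=proj(cm,o); x0,y0=(p0-[25,38]).astype(int); W,H=44,50
    big=cv2.resize(im[y0:y0+H,x0:x0+W],None,fx=k,fy=k,interpolation=cv2.INTER_CUBIC)
    for a,col in [(1.2,(0,0,255)),(1.45,(0,255,0)),(1.7,(255,0,0))]:
        f=a+.12; P=[o+t*np.array([-np.cos(f)*np.cos(y),-np.cos(f)*np.sin(y),np.sin(f)]) for t in (.0,.076)]
        q=[(proj(cm,p)+.5-[x0,y0])*k for p in P]; print(c,a,[(v/k).round(1) for v in q])
        cv2.line(big,*[tuple(int(t) for t in v) for v in q],col,1)
    out.append(big)
cv2.imwrite("pics/ov.png",np.hstack(out)); print(np.hstack(out).shape)
E
```

```text
side 1.2 [array([25.7, 38.8]), array([40.2, 12.5])]
side 1.45 [array([25.7, 38.8]), array([31.4,  6.4])]
side 1.7 [array([25.7, 38.8]), array([22.3,  2.6])]
scene 1.2 [array([26. , 38.8]), array([18.2, -7.4])]
scene 1.45 [array([26. , 38.8]), array([16.9, -1.8])]
scene 1.7 [array([26. , 38.8]), array([16.2,  6.7])]
(450, 792, 3)
```

View pics/ov.png

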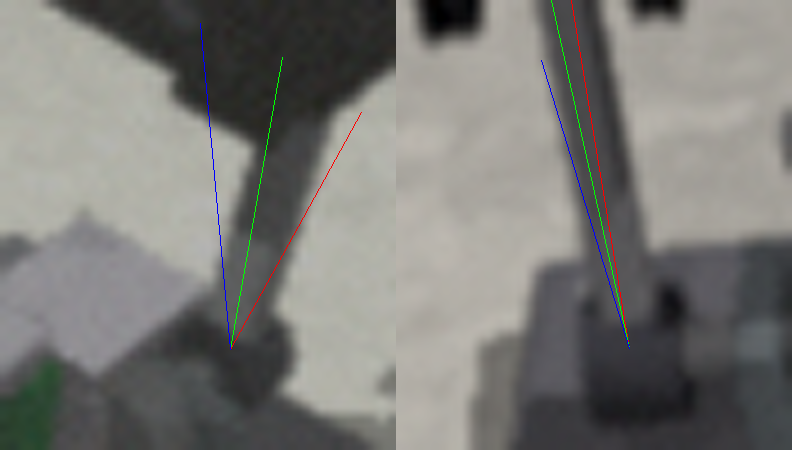

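The side overlay shows the arm leaning slightly toward red, so a little short of upright. I'll fit its edges for a number.

```bash
cat > ang.py <<'E'
from h import *
from scipy.optimize import brentq
o=np.array([.556,-.1165,.05]); y=-.02
def slope(cm,a):
    f=a+.12; P=[proj(cm,o+t*np.array([-np.cos(f)*np.cos(y),-np.cos(f)*np.sin(y),np.sin(f)])) for t in (.035,.06)]
    d=P[1]-P[0]; return d[0]/d[1]
for c,rows in [("side",range(17,28)),("scene",range(5,25))]:
    g=np.mean([cv2.cvtColor(snap(c),cv2.COLOR_RGB2GRAY).astype(float) for _ in range(3)],0); cm=r.camera_model(c)
    x0,y0=(proj(cm,o)-[25,38]).astype(int); L=[];R=[]
    for v in rows:
        s=g[y0+v,x0:x0+44]; d=np.diff(cv2.GaussianBlur(s[None],(3,1),0)[0])
        def sub(i,e):
            a,b,cc=e[i-1:i+2]; return i+.5+.5*(a-cc)/(a-2*b+cc)
        l=12+np.argmax(-d[12:32]) if c=="scene" else 15+np.argmax(-d[15:32]); rr=l+3+np.argmax(d[l+3:l+11])
        L.append(sub(l,-d));R.append(sub(rr,d))
    v=np.array(rows)
    print(c,[slope(cm,a).round(3) for a in (1.2,1.45,1.7)])
    for n,e in (("L",L),("R",R)):
        p=np.polyfit(v,e,1); res=np.array(e)-np.polyval(p,v); k=abs(res)<1; p=np.polyfit(v[k],np.array(e)[k],1)
        try: a=brentq(lambda a:slope(cm,a)-p[0],.8,1.85)
        except Exception: a=None
        print(n,p.round(3),a,np.abs(res).max().round(2))
E
python3 ang.py
```

```text
side [np.float64(-0.554), np.float64(-0.176), np.float64(0.092)]
L [-0.299 32.46 ] 1.3561982110720319 0.2
R [-0.3   40.225] 1.3556841307017384 0.22
scene [np.float64(0.168), np.float64(0.223), np.float64(0.305)]
L [ 0.198 15.129] 1.3469483759027725 0.07
R [ 0.191 22.337] 1.315491545708606 0.22
```

arm_command:
  xyz:
    - [0.002,0,0]
    - [0.004,0,0.0003]
    - [0.006,0,0.0005]
    - [0.008,0,0.0005]
    - [0.009,-0.0002,0.0005]
    - [0.009,-0.0002,0.0005]
    - [0.009,-0.0002,0.0005]
    - [0.009,-0.0002,0.0005]
  rot:
    - [0,0,0]
    - [0,0,0]
    - [0,0,0]
    - [0,0,0]
    - [0,0,0]
    - [0,0,0]
    - [0,0,0]
    - [0,0,0]

```text
time: 20.93
ee_pos: [0.5625, -0.1155, 0.1236]
eef_rot: [0.01, 1.0, 0.0, -0.002]
ft_force: [-5.7, 5.0, 1.3]
width: 0.0239
grip_force: 40.0
```

```bash
python3 st.py; python3 ang.py
```

```text
20.9333 [ 0.562 -0.115  0.124] yaw 3.1221102310077256 q [ 0.899  0.478 -0.978  1.679  0.419  1.215  1.373] T [ 1.109  1.437 -0.071] F [-5.674  5.044  1.303] 0.02390855135251754 39.99999272637069
side [np.float64(-0.554), np.float64(-0.176), np.float64(0.092)]
L [-0.183 28.003] 1.4444379155948475 0.17
R [-0.196 35.896] 1.4338332440345798 0.15
scene [np.float64(0.168), np.float64(0.223), np.float64(0.305)]
L [ 0.227 14.128] 1.4667864488882432 0.11
R [ 0.209 21.578] 1.3949922643967279 0.21
```

```bash
python3 -c "
from bench import r
print(r.read_state()['ee_pos'],r.close_job())"
```

```text
the job is handed in; nothing more can be done
[ 0.56245022 -0.11548569  0.12365819] None
```

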